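# Unstack the dressing containers onto their trays

## Task

The containers for the next dressing have been delivered in one stack. Take the stack apart and stand each container upright on the floor of its own tray, wholly inside the rim: the long box in the oblong tray, the square box in the square tray, the round tin in the larger round tray and the small white bottle in the smaller round tray. Set them down gently, do not drop or tip any, and leave the steel cup and the spray bottle where they are.

Things in the scene. Friction and masses are not known exactly. Their poses are not given: they have to be found in the camera images.
- oblong_box_mid (a point): Oblong lidded steel box, 112 x 62 x 38 mm (its x, y, z), 0.25 kg, at the bottom of the stack, standing on the table. Its lid is fixed and flat, flush with the straight sides. Grasp across the 62 mm (y) width. Origin of this point: on its axis, half-way up; z is up, x runs along its length.
- square_box_mid (a point): Square lidded steel box, 56 x 56 x 36 mm, 0.15 kg, lying on the oblong box. Lid fixed and flat, sides straight. Origin of this point: on its axis, half-way up; z is up, x and y are normal to its sides.
- round_tin_mid (a point): Round lidded steel tin, 48 mm diameter, 34 mm high, 0.10 kg, lying on the square box. Lid fixed and flat, side straight. Origin of this point: on its axis, half-way up; z is up.
- bottle_mid (a point): Small white closed bottle, 55 mm high, standing on the round tin at the top of the stack: body 30 mm diameter from its foot to 40 mm up, then a 24 mm diameter cap. About 0.045 kg. Origin of this point: on its axis, half-way up; z is up.
- oblong_tray_floor (a point): Oblong grey tray with a dark floor, fixed to the table: recess 132 x 82 mm (x, y), rim 5 mm wide. The rim's top is 8 mm above the table, the floor 3 mm above it. The point is the centre of the recess floor; x runs along the tray's length, z up. For the oblong box, lengthwise (it fits only so).
- square_tray_floor (a point): Square grey tray with a dark floor, fixed: recess 76 x 76 mm, rim and floor heights as for the oblong tray. The point is the centre of the recess floor; x and y are normal to its sides, z up. For the square box, sides parallel to the tray's (it does not fit diagonally).
- large_round_tray_floor (a point): Larger round grey tray with a dark floor, fixed: recess 68 mm diameter, 78 mm over the rim; rim and floor heights as for the oblong tray. The point is the centre of the recess floor. For the round tin.
- small_round_tray_floor (a point): Smaller round grey tray with a dark floor, fixed: recess 47 mm diameter, 57 mm over the rim; rim and floor heights as for the oblong tray. The point is the centre of the recess floor. For the small white bottle.
- cup_mid (a point): Bystander: open steel cup, 66 mm diameter, 42 mm high, loose, on the robot's side of the stack. The point is its centre, half-way up. Leave it where it is.
- spray_mid (a point): Bystander: pump spray bottle, 44 mm diameter, 136 mm high, loose, beyond the stack. The point is its centre, half-way up. Leave it where it is.

How it is judged (in metres and radians):
At the end, for the whole second after the job is handed in: Each container stands still, upright (within 0.06 rad), on the floor of its own tray and inside the rim (at most 2 mm above the floor), its centre within 15 mm of the tray's centre: long box oblong tray, square box square tray, round tin larger round tray, bottle smaller round tray (horizontal distance between oblong_box_mid and oblong_tray_floor below 0.015 m and z of oblong_box_mid in the frame of oblong_tray_floor between 0.016 and 0.021 m and angle between each of oblong_box_mid, square_box_mid, round_tin_mid, bottle_mid's own z axis and vertical below 0.06 rad and linear speed of each of oblong_box, square_box, round_tin, bottle below 0.02 m/s and horizontal distance between square_box_mid and square_tray_floor below 0.015 m and z of square_box_mid in the frame of square_tray_floor between 0.015 and 0.02 m and horizontal distance between round_tin_mid and large_round_tray_floor below 0.015 m and z of round_tin_mid in the frame of large_round_tray_floor between 0.014 and 0.019 m and horizontal distance between bottle_mid and small_round_tray_floor below 0.015 m and z of bottle_mid in the frame of small_round_tray_floor between 0.0245 and 0.0295 m); the robot touches nothing.
It fails at once if a container is dropped (falls faster than 0.7 m/s, about 25 mm of free fall) ((linear speed of oblong_box above 0.7 m/s and contact force between the fingers and oblong_box below 0.01 N) or (linear speed of square_box above 0.7 m/s and contact force between the fingers and square_box below 0.01 N) or (linear speed of round_tin above 0.7 m/s and contact force between the fingers and round_tin below 0.01 N) or (linear speed of bottle above 0.7 m/s and contact force between the fingers and bottle below 0.01 N)).
It fails at once if a container is tipped over (more than 0.6 rad) (angle between any of oblong_box_mid, square_box_mid, round_tin_mid, bottle_mid's own z axis and vertical above 0.6 rad).
It fails at once if the steel cup or the spray bottle is shifted by more than 30 mm or knocked over (distance of any of cup_mid, spray_mid from where it was at the start of the episode above 0.03 m).
It also fails if it takes over 128 s, if anything falls off the work surface, if the arm or the gripper's body presses on something with over 40 N, if the wrist force passes 120 N, or if a joint passes its speed limit or range.

## Robot

A 6-joint arm with a two-finger parallel gripper is mounted at the origin on a cart in front of the work surface, level with it; the furniture and walls round the work are solid. World frame = base frame: x ahead of the robot, y to its left, z up, the work surface at z = 0. Lengths are in mm, angles in rad, forces in N, time in s.
With the tool pointing down it reaches from about 350 to 775 mm from the base axis. Payload 7.3 kg.
Tool frame: the origin (TCP) lies midway between the tips of the shut fingers; the grasp point (between the pads) lies 19 mm behind it; z points along the fingers, y is the direction in which the jaws open and shut (so a half turn about z gives the same grasp; the last joint's range is limited). The gripper opens to 92 mm and grips with 3 to 60 N. Pads are 19 mm wide; open, the fingers measure 130 mm over their backs; the gripper's body (75 mm by 190 mm) begins 47 mm behind the grasp point.
Start: joints at [-1.28, 0.342, 1.524, -0, 1.275, -0.146], TCP at [222.121, -475.718, 226.741] pointing down, gripper open.
Joint ranges: [-2.53, 2.53], [-0.77, 2.02], [0.04, 2.7], [-1, 4.14], [0.28, 2.66], [-3.11, 3.11]. Speed limits (rad/s): [2.57, 2.57, 3.14, 3.14, 3.14, 3.14].

## Interface

Orientations are given as [roll, pitch, yaw] about the fixed x, y, z axes, in that order (R = Rz(yaw) Ry(pitch) Rx(roll)).
In Python, from plant import sensors, imaging, ticket gives the robot as it stands. The module is installed in compiled form; this text tells all that it offers.
- The arm moves only by the tool arm_command, never from a script. Its argument "increments" is one flat list of numbers, 5 for each row, row after row: the closure, from 0 (fully open) to 1 (shut), then the shift along the tool's x, y, z in mm, then the turn about the tool's z in degrees. In form: [hand, dx, dy, dz, spin, hand, dx, dy, dz, spin, ...]. A call has 1 to 20 rows; each row is the pose to reach, as a shift and turn from the pose commanded when the call began, along the tool's axes at that moment; what a row does not reach only later rows make up. A row lasts 1/8 s, in which the tool goes at most 62.5 mm and 10.7 degrees, less where a joint would pass 70% of its speed; a pose out of reach is approached as far as the arm can. A call with a gripper value outside its range is refused whole. The fingers move at their own pace and stop on an object; the grip force is fixed at half the most. Time passes only in rows, so rows that repeat a pose let the fingers close. It gives the time, the measured TCP pose, the force and the opening at its end, in the units of the state.
- sensors.get_obs(): the state, without advancing time (a new reading comes with each control period).
- imaging.capture(name): name is "side" or "top" or "wrist"; returns the picture (400x640x3 uint8, blue, green, red); there is no depth.
- imaging.calibration(name): a dict with "fx", "fy", "cx", "cy" (pixels), "D" ([k1, k2, p1, p2, k3] as OpenCV has them; the pictures are not rectified), "world_to_cam" (4x4, takes a point from world to camera coordinates); the wrist camera has in their place "hand_eye" (4x4, takes a point from camera to tool coordinates, whose origin is the TCP and whose axes are the flange's). Camera axes: x right, y down, z forward; pixel columns grow to the right and rows downward; lengths in mm; the calibration is good to about 2 mm. A picture is of the moment at which its call begins: read the wrist's pose just before it. calibration takes no time and is no camera call.
- ticket.close_job(): hands the job in, once; it reports no verdict.
The state is a dict: "time": time; "joint_positions": joint angles; "dq": joint speeds; "tau": joint torques, N m; "tool_pos": TCP position; "tcp_rot": TCP orientation; "contact_force": force on the tool from outside, world axes, zero at the start; "moment": the same for the moment, N m; "grip_width": finger opening in mm.
Only numpy, scipy, OpenCV 4.12 (cv2) and the standard library are available. Lean on these libraries where they do the work, as an engineer would, in place of code of your own. Each camera call takes 0.05 s, during which the arm holds its last target. There are 200 camera calls.

## Working session

There is one attempt and no reset: what is moved stays moved. The work goes in short steps, Python scripts to look and compute and a tool call to move; the robot and the scene stay as the last step left them, time stands still between calls to the robot, and variables do not carry over. Pictures are saved under pics/ and viewed, about 12 in all and at most 16, crops included, and the job is handed in when it is done.

Besides the shell and the picture viewer there is one more tool, called as name(argument=value, ...) on one line, values as JSON. arm_command: Moves the arm, as the interface text tells. Its arguments: {"type":"object","properties":{"increments":{"type":"array","items":{"type":"number"}}},"required":["increments"]}

```bash
mkdir -p pics
python3 - <<'E'
from plant import sensors, imaging
import cv2, numpy as np
print(sensors.get_obs())
for n in ("side","top","wrist"):
    cv2.imwrite(f"pics/{n}0.png", imaging.capture(n))
    c=imaging.calibration(n); print(n,{k:np.round(v,4).tolist() for k,v in c.items()})
E
```

```text
{'time': 0.0, 'joint_positions': array([-1.27999953e+00,  3.42762024e-01,  1.52501610e+00, -1.48886973e-05,
        1.27533866e+00, -1.46037250e-01]), 'dq': array([ 0.00030333,  0.00206212,  0.00077558, -0.00191819,  0.00012179,
       -0.00053318]), 'tau': array([-2.63285358e-03, -4.31254399e+01, -2.44224483e+01,  7.13691255e-02,
        5.58120373e-02, -1.47902188e-04]), 'tool_pos': array([ 221.9989142 , -475.32452124,  226.02485685]), 'tcp_rot': array([-3.14008267e+00, -2.07705020e-04,  4.36838232e-01]), 'contact_force': array([-0.92331693, -0.30328915,  0.11772446]), 'moment': array([-0.03884841, -0.02615372,  0.03595478]), 'grip_width': 91.8215457644781}
side {'fx': 452.0993, 'fy': 452.0993, 'cx': 320.8048, 'cy': 202.3722, 'D': [0.0051, 0.0, 0.0, 0.0, 0.0], 'world_to_cam': [[0.9566, -0.2908, 0.0181, -526.2706], [-0.1807, -0.6409, -0.746, 185.4957], [0.2286, 0.7104, -0.6657, 822.8134], [0.0, 0.0, 0.0, 1.0]]}
top {'fx': 501.4598, 'fy': 501.4598, 'cx': 322.6303, 'cy': 201.3982, 'D': [-0.1107, 0.0, 0.0, 0.0, 0.0], 'world_to_cam': [[-0.0093, -0.9999, 0.0076, 17.4352], [-0.994, 0.0085, -0.1093, 539.5305], [0.1092, -0.0086, -0.994, 1192.835], [0.0, 0.0, 0.0, 1.0]]}
wrist {'fx': 298.3089, 'fy': 298.3089, 'cx': 317.6433, 'cy': 200.6535, 'D': [-0.0251, 0.0, 0.0, 0.0, 0.0], 'hand_eye': [[0.0005, -0.9638, -0.2665, 71.1516], [1.0, 0.0002, 0.0015, -0.463], [-0.0014, -0.2665, 0.9638, -158.3726], [0.0, 0.0, 0.0, 1.0]]}
```

View pics/top0.png

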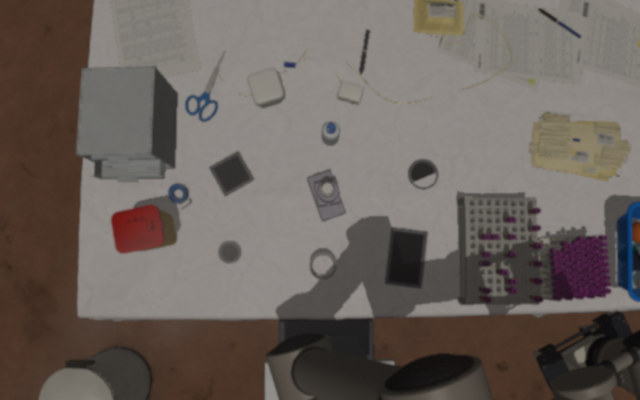

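View pics/side0.png

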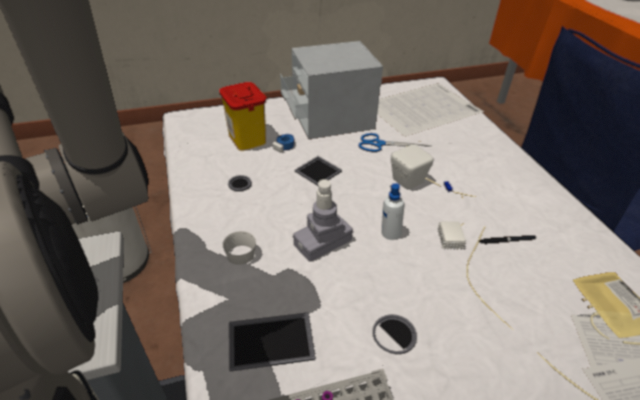

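The top view shows the stack at about (327,195), with the square tray (231,172), small round tray (230,251), large round tray (423,173), oblong tray (406,257), cup (322,263) and spray bottle (331,132). The side view agrees with this. Next I'll cast rays for coarse positions.

```bash
cat > h.py <<'E'
import numpy as np, cv2
from plant import sensors, imaging
from scipy.spatial.transform import Rotation as R
def pose():
    o=sensors.get_obs(); T=np.eye(4); T[:3,:3]=R.from_euler('xyz',o['tcp_rot']).as_matrix(); T[:3,3]=o['tool_pos']; return T
def shot(n):
    """picture, K, D, cam->world"""
    c=imaging.calibration(n); P=pose()
    M=P@np.array(c['hand_eye']) if n=='wrist' else np.linalg.inv(np.array(c['world_to_cam']))
    K=np.array([[c['fx'],0,c['cx']],[0,c['fy'],c['cy']],[0,0,1]])
    return imaging.capture(n),K,np.array(c['D'],float),M
def ray(uv,K,D,M):
    p=cv2.undistortPoints(np.float64(uv).reshape(-1,1,2),K,D).reshape(-1,2)
    d=np.c_[p,np.ones(len(p))]@M[:3,:3].T
    return M[:3,3],d
def onplane(uv,z,K,D,M):
    o,d=ray(uv,K,D,M); return o+d*((z-o[2])/d[:,2])[:,None]
def proj(X,K,D,M):
    W=np.linalg.inv(M); return cv2.projectPoints(np.float64(X).reshape(-1,3),cv2.Rodrigues(W[:3,:3])[0],W[:3,3],K,D)[0].reshape(-1,2)
E
python3 - <<'E'
from h import *
_,K,D,M=shot('top')
for n,uv,z in [("sq",(231,172),3),("smallr",(230,251),3),("larger",(423,173),3),("obl",(406,257),3),("cuptop",(322,263),42),("spraytop",(331,127),136),("bottletop",(327,184),163),("oblboxtop",(327,195),38)]:
    print(n,onplane([uv],z,K,D,M).round(0))
E
```

```text
sq [[619. 242.   3.]]
smallr [[421. 243.   3.]]
larger [[ 612. -241.    3.]]
obl [[ 402. -193.    3.]]
cuptop [[391.  16.  42.]]
spraytop [[697.  -7. 136.]]
bottletop [[563.   4. 163.]]
oblboxtop [[554.   2.  38.]]
```

arm_command(increments=[0,507.5,-288,-73,25,0,507.5,-288,-73,25,0,507.5,-288,-73,25,0,507.5,-288,-73,25,0,507.5,-288,-73,25,0,507.5,-288,-73,25,0,507.5,-288,-73,25,0,507.5,-288,-73,25,0,507.5,-288,-73,25,0,507.5,-288,-73,25,0,507.5,-288,-73,25,0,507.5,-288,-73,25,0,507.5,-288,-73,25,0,507.5,-288,-73,25])

```text
time: 1.95
tool_pos: [559.8, -1.0, 299.9]
tcp_rot: [3.141, -0.0, -0.001]
contact_force: [0.9, -0.2, 0.0]
grip_width: 91.8
```

Run:
```python
from h import *
import pickle
print(sensors.get_obs()['time'],pose().round(3).tolist())
s=shot('wrist'); cv2.imwrite('pics/w1.png',s[0]); pickle.dump(s,open('w1.pkl','wb'))
```

```text
1.95 [[1.0, -0.001, 0.0, 559.8], [-0.001, -1.0, -0.0, -1.023], [0.0, 0.0, -1.0, 299.873], [0.0, 0.0, 0.0, 1.0]]
```

View pics/w1.png

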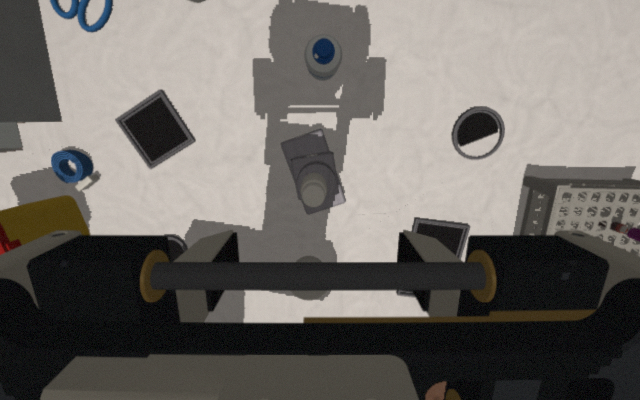

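The wrist view shows the stack near (313,170), the square tray at (156,128) and the large round tray at (478,132). The gripper hides the near trays, so I'll back off 90 mm.

arm_command(increments=[0,-60,0,0,0,0,-90,0,0,0,0,-90,0,0,0,0,-90,0,0,0])

```text
time: 2.5
tool_pos: [470.8, -0.4, 300.1]
tcp_rot: [3.141, -0.001, -0.0]
contact_force: [0.5, -1.1, 0.4]
grip_width: 91.5
```

Run:
```python
from h import *
import pickle
print(pose()[:3,3])
s=shot('wrist'); pickle.dump(s,open('w2.pkl','wb'))
im=s[0]; big=cv2.convertScaleAbs(im[:260],alpha=1.4); cv2.imwrite('pics/w2.png',big)
cr=cv2.resize(cv2.convertScaleAbs(im[60:200,240:400],alpha=1.8),None,fx=5,fy=4,interpolation=cv2.INTER_CUBIC)
cv2.imwrite('pics/w2c.png',cr[:560])
```

```text
[ 4.70801473e+02 -4.25718526e-01  3.00086988e+02]
```

View pics/w2.png

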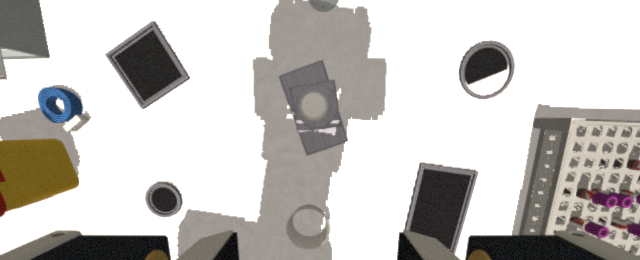

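View pics/w2c.png

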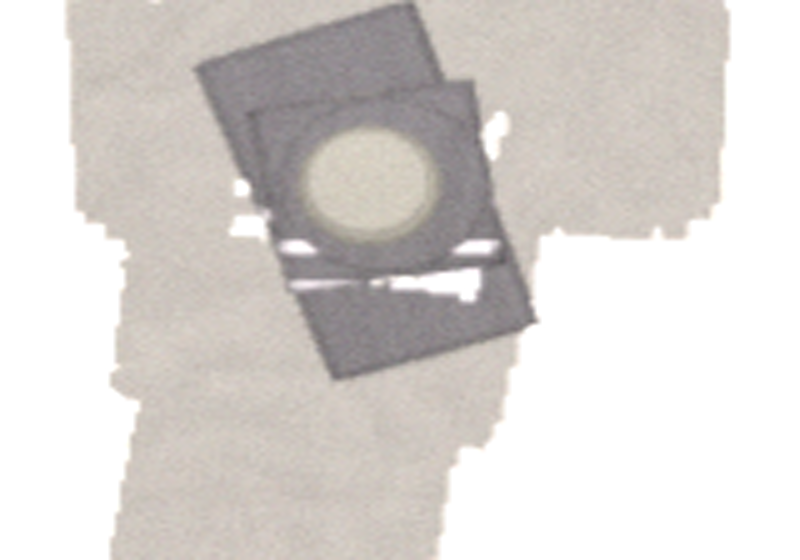

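```bash
cat > m.py <<'E'
from h import *
import pickle
im,K,D,M=pickle.load(open('w2.pkl','rb'))
g=cv2.cvtColor(im,cv2.COLOR_BGR2GRAY)
print('levels table',g[150,230],'shadow',g[180,300],'rim',g[100,147])
for n,(a,b,c,d) in dict(sq=(100,15,195,112),small=(140,175,188,222),large=(450,35,525,105),obl=(395,155,485,233)).items():
    m=(g[b:d,a:c]<125).astype(np.uint8)
    N,l,s,_=cv2.connectedComponentsWithStats(m); k=1+s[1:,4].argmax()
    cs,_=cv2.findContours((l==k).astype(np.uint8),0,cv2.CHAIN_APPROX_NONE)
    h=cv2.convexHull(np.vstack(cs)).reshape(-1,2)+[a,b]
    P=onplane(h,8,K,D,M)[:,:2].astype(np.float32)
    if n in('small','large'):
        print(n,cv2.minEnclosingCircle(P),cv2.fitEllipse(P))
    else: print(n,cv2.minAreaRect(P), cv2.approxPolyDP(h.reshape(-1,1,2).astype(np.int32),4,True).reshape(-1,2).tolist())
def q(n,uv,z,refine=True):
    uv=np.float32(uv).reshape(-1,1,2)
    if refine: cv2.cornerSubPix(g,uv,(3,3),(-1,-1),(3,30,.01))
    P=onplane(uv.reshape(-1,2),z,K,D,M)[:,:2]
    print(n,uv.reshape(-1,2).round(1).tolist(),P.round(1).tolist())
    d=np.roll(P,-1,0)-P; print(' edges',np.hypot(*d.T).round(1),np.degrees(np.arctan2(d[:,1],d[:,0])).round(1),'mean',P.mean(0).round(1),'diag02',((P[0]+P[2])/2).round(1))
q('oblbox',[(279.4,76.2),(322,60.5),(347,140.5),(307,155)],38)
q('sqbox',[(289.6,88),(334.4,80),(341,125.5),(298,131)],74,False)
print('bottle',onplane([(313.6,105.8)],163,K,D,M),'tin',onplane([(315.5,105.5)],108,K,D,M))
E
python3 m.py
```

```text
levels table 212 shadow 109 rim 90
sq ((615.0635986328125, 238.61557006835938), (86.05996704101562, 86.8827896118164), 29.361196517944336) [[155, 22], [189, 78], [142, 108], [106, 54]]
small ((421.40008544921875, 242.37828063964844), 29.69040298461914) ((420.59613037109375, 241.35626220703125), (55.246864318847656, 59.07268524169922), 42.984310150146484)
large ((610.3138427734375, -239.4027557373047), 39.36549377441406) ((610.2276611328125, -239.2981719970703), (76.68599700927734, 78.31654357910156), 178.57058715820312)
obl ((415.81707763671875, -190.75430297851562), (97.44091033935547, 116.12071990966797), 81.67477416992188) [[420, 163], [477, 172], [460, 232], [400, 232]]
oblbox [[278.1000061035156, 76.4000015258789], [322.20001220703125, 59.599998474121094], [347.6000061035156, 140.0], [306.29998779296875, 154.8000030517578]] [[595.9, 51.2], [616.5, -6.8], [513.5, -42.3], [492.9, 15.1]]
 edges [ 61.5 109.   61.  109.2] [ -70.5 -161.   109.7   19.4] mean [554.7   4.3] diag02 [554.7   4.5]
sqbox [[289.6000061035156, 88.0], [334.3999938964844, 80.0], [341.0, 125.5], [298.0, 131.0]] [[578.1, 33.3], [587.2, -21.0], [533.7, -30.0], [526.9, 23.9]]
 edges [55.1 54.3 54.4 52. ] [ -80.4 -170.4   97.1   10.4] mean [556.5   1.6] diag02 [555.9   1.6]
bottle [[553.66397214   3.20593651 163.        ]] tin [[556.23697045   1.69477206 108.        ]]
```

```bash
cat > m2.py <<'E'
from h import *
import pickle
im,K,D,M=pickle.load(open('w2.pkl','rb'))
g=cv2.cvtColor(im,cv2.COLOR_BGR2GRAY)
sub=g[80:135,285:345]; t=(sub[26,28].astype(int)+int(g[118,313]))/2
print('bottle lvl',sub[26,28],'tin lvl',g[90:94,300:325].mean(),g[106,330:338])
N,l,s,c=cv2.connectedComponentsWithStats((sub>(int(sub[26,28])+g[106,332:336].mean())/2).astype(np.uint8))
k=l[26,28]; print(s[k],c[k]+[285,80], onplane([c[k]+[285,80]],148,K,D,M))
for cr,z in (([(420.5,163.5),(476.5,172)],8),):
    uv=np.float32(cr).reshape(-1,1,2); cv2.cornerSubPix(g,uv,(3,3),(-1,-1),(3,30,.01))
    P=onplane(uv.reshape(-1,2),z,K,D,M)[:,:2]; d=P[1]-P[0]; L=np.hypot(*d); e=d/L; nrm=np.array([e[1],-e[0]]); nrm*=-np.sign(nrm[0])
    print('obl',uv.reshape(-1,2),P,L,np.degrees(np.arctan2(nrm[1],nrm[0])),P.mean(0)+71*nrm)
E
python3 m2.py
```

```text
bottle lvl 117 tin lvl 85.67 [76 75 76 83 77 77 76 77]
[ 16  12  26  27 520] [313.37692308 104.75961538] [[555.26896707   3.59498867 148.        ]]
obl [[419.35446 162.16127]
 [477.68073 171.64009]] [[ 478.59145014 -155.34965813]
 [ 464.26216636 -247.08430273]] 92.84704299888845 171.1219347851223 [ 401.2774577  -190.25939777]
```

arm_command(increments=[0,50,-4,0,0,0,84.5,-4,20,0,0,84.5,-4,60,0,0,84.5,-4,90,0,0,84.5,-4,115,0,0,84.5,-4,140,0,0,84.5,-4,160,0,0,84.5,-4,175,0,0,84.5,-4,183,0,0,84.5,-4,183,0,0,84.5,-4,183,0])

```text
time: 3.92
tool_pos: [555.2, 3.9, 117.4]
tcp_rot: [3.141, -0.001, 0.0]
contact_force: [0.5, 0.0, -0.2]
grip_width: 91.5
```

Run:
```python
from h import *
im,K,D,M=shot('wrist')
print(pose()[:3,3].round(1), [proj([555.3,3.6,z],K,D,M).round(0) for z in (163,148,108)], proj([[555,49,117],[555,-43,117]],K,D,M).round(0))
cv2.imwrite('pics/b1.png',cv2.convertScaleAbs(im[100:360,120:520],alpha=1.6))
```

```text
[555.2   3.9 117.5] [array([[318., 290.]]), array([[318., 273.]]), array([[318., 240.]])] [[239. 246.]
 [399. 246.]]
```

View pics/b1.png

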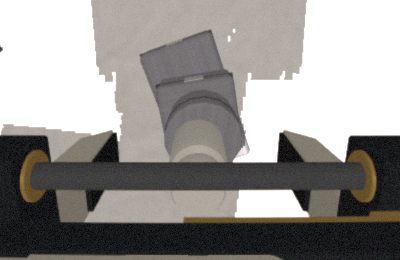

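The bottle sits centred between the fingers at about (318,275) in the full frame. Now I'll close.

arm_command(increments=[1,0,0,0,0,1,0,0,0,0,1,0,0,0,0,1,0,0,0,0,1,0,0,0,0,1,0,0,0,0,1,0,0,0,0,1,0,0,0,0])

```text
time: 4.97
tool_pos: [554.6, 3.9, 116.7]
tcp_rot: [3.141, -0.0, 0.0]
contact_force: [-0.4, -0.0, -0.5]
grip_width: 29.0
```

arm_command(increments=[1,0,0,-20,0,1,0,0,-50,0,1,0,0,-83,0,1,-20,-35,-83,0,1,-44,-78,-83,0,1,-68,-121,-83,0,1,-92,-164,-83,0,1,-116,-207,-83,0,1,-133.7,-238,-83,0,1,-133.7,-238,-60,0,1,-133.7,-238,-20,0,1,-133.7,-238,20,0,1,-133.7,-238,50,0,1,-133.7,-238,70,0,1,-133.7,-238,80,0,1,-133.7,-238,80,0,1,-133.7,-238,80,0])

```text
time: 7.1
tool_pos: [421.4, 242.1, 37.5]
tcp_rot: [-3.141, -0.001, 0.001]
contact_force: [0.4, 0.4, 0.1]
grip_width: 28.7
```

Run:
```python
from h import *
im,K,D,M=shot('wrist')
print(sensors.get_obs()['grip_width'],pose()[:3,3].round(1), proj([421,242,3],K,D,M).round(0),proj([421,242,28],K,D,M).round(0))
cv2.imwrite('pics/b2.png',cv2.convertScaleAbs(im[60:360,120:520],alpha=1.5))
```

```text
28.897378560790003 [421.4 242.1  37.5] [[318. 226.]] [[318. 241.]]
```

View pics/b2.png

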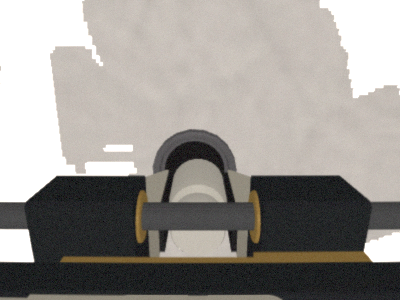

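The bottle is held upright over the small tray. The rim spans crop columns 152–237, about 2 mm toward +y of my estimate, so I'll nudge and lower.

arm_command(increments=[1,-0.8,-1.5,8,0,1,-0.8,-1.5,16,0,1,-0.8,-1.5,21,0,1,-0.8,-1.5,24,0,1,-0.8,-1.5,25.3,0,1,-0.8,-1.5,25.3,0,1,-0.8,-1.5,25.3,0])

```text
time: 8.02
tool_pos: [419.9, 243.3, 11.6]
tcp_rot: [3.141, 0.0, 0.001]
contact_force: [-2.4, -0.2, 6.0]
grip_width: 28.8
```

arm_command(increments=[0.5,0,0,0,0,0.5,0,0,0,0,0.2,0,0,0,0,0.2,0,0,-3,0,0,0,0,-15,0,0,0,0,-40,0,0,0,0,-80,0,0,10,30,-120,0,0,25,80,-170,0,0,40,130,-220,0,0,60,180,-238,0,0,80,241,-238,0,0,80,241,-238,0,0,80,241,-238,0,0,80,241,-238,0])

```text
time: 9.9
tool_pos: [499.5, 3.8, 249.3]
tcp_rot: [-3.141, 0.001, 0.002]
contact_force: [0.5, 0.2, 0.6]
grip_width: 91.6
```

Run:
```python
from h import *
import pickle
s=shot('wrist'); im,K,D,M=s; pickle.dump(s,open('w3.pkl','wb'))
print(pose()[:3,3].round(1), 'tin',proj([556,2,108],K,D,M).round(0),'bottle',proj([421,243,30],K,D,M))
u,v=proj([556,2,100],K,D,M)[0].astype(int)
y0=max(v-80,0); print(u-80,y0)
cv2.imwrite('pics/t1.png',cv2.resize(cv2.convertScaleAbs(im[y0:y0+140,u-80:u+80],alpha=1.9),None,fx=4,fy=4,interpolation=cv2.INTER_CUBIC))
```

```text
[499.5   4.  249.3] tin [[320. 134.]] bottle [[142.15568152 232.15185967]]
239 53
```

View pics/t1.png

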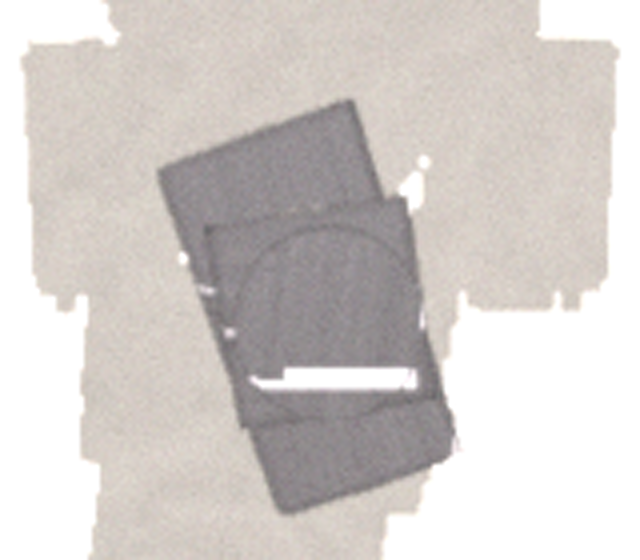

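The tin circle is centred at crop (328,322), which puts it at (556.5, 1.2), and its 48 px diameter matches the expected size. I'll grasp it.

arm_command(increments=[0,57,2.7,20,0,0,57,2.7,60,0,0,57,2.7,100,0,0,57,2.7,130,0,0,57,2.7,152,0,0,57,2.7,163,0,0,57,2.7,166.3,0,0,57,2.7,166.3,0,0,57,2.7,166.3,0,1,57,2.7,166.3,0,1,57,2.7,166.3,0,1,57,2.7,166.3,0,1,57,2.7,166.3,0,1,57,2.7,166.3,0,1,57,2.7,166.3,0,1,57,2.7,166.3,0])

```text
time: 11.95
tool_pos: [557.1, -0.2, 83.1]
tcp_rot: [3.142, 0.0, 0.0]
contact_force: [-0.3, 0.5, -1.1]
grip_width: 47.0
```

arm_command(increments=[1,0,0,-10,0,1,0,0,-35,0,1,0,0,-57,0,1,8,35,-57,0,1,18,80,-57,0,1,28,125,-57,0,1,38,170,-57,0,1,47,210,-57,0,1,53.2,239.2,-57,0,1,53.2,239.2,-40,0,1,53.2,239.2,-10,0,1,53.2,239.2,20,0,1,53.2,239.2,35,0,1,53.2,239.2,41,0,1,53.2,239.2,41,0])

```text
time: 13.82
tool_pos: [610.7, -239.3, 42.6]
tcp_rot: [3.141, -0.001, 0.001]
contact_force: [0.5, 0.1, -1.4]
grip_width: 46.9
```

Run:
```python
from h import *
im,K,D,M=shot('wrist')
print(sensors.get_obs()['grip_width'],pose()[:3,3].round(1), 'C',proj([610.3,-239.4,8],K,D,M).round(0),'far/left/right',proj([[649.3,-239.4,8],[610.3,-200.4,8],[610.3,-278.4,8]],K,D,M).round(0))
cv2.imwrite('pics/t2.png',cv2.convertScaleAbs(im[60:360,120:520],alpha=1.5))
```

```text
47.22443637292003 [ 611.  -239.5   43.1] C [[318. 226.]] far/left/right [[318. 170.]
 [261. 226.]
 [374. 226.]]
```

View pics/t2.png

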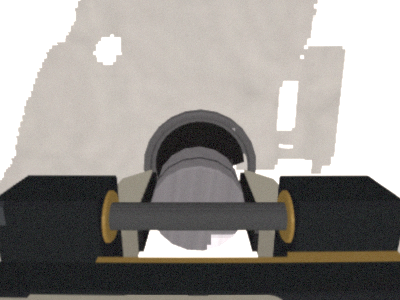

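The tin is held level. The rim spans crop columns 144–255 with its top at row 110, within about 1 mm of the prediction. I'll lower it, release, and go back over the stack.

arm_command(increments=[1,-0.4,0.6,12,0,1,-0.4,0.6,22,0,1,-0.4,0.6,27,0,1,-0.4,0.6,29.5,0,1,-0.4,0.6,30.8,0,1,-0.4,0.6,30.8,0,1,-0.4,0.6,30.8,0])

```text
time: 14.75
tool_pos: [610.0, -240.0, 12.1]
tcp_rot: [3.141, -0.0, 0.001]
contact_force: [-3.8, 1.5, 6.2]
grip_width: 47.3
```

arm_command(increments=[0.3,0,0,0,0,0.2,0,0,0,0,0,0,0,0,0,0,0,0,-3,0,0,0,0,-15,0,0,0,0,-40,0,0,0,0,-80,0,0,-10,-30,-120,0,0,-35,-80,-170,0,0,-60,-130,-220,0,0,-85,-180,-238,0,0,-110,-242,-238,0,0,-110,-242,-238,0,0,-110,-242,-238,0,0,-110,-242,-238,0])

```text
time: 16.62
tool_pos: [500.4, 1.3, 249.8]
tcp_rot: [3.141, -0.001, 0.0]
contact_force: [0.3, -0.2, -0.1]
grip_width: 91.8
```

Run:
```python
from h import *
import pickle
s=shot('wrist'); im,K,D,M=s; pickle.dump(s,open('w4.pkl','wb'))
print(pose()[:3,3].round(1), 'sq',proj([556,2,74],K,D,M).round(0))
u,v=proj([556,2,74],K,D,M)[0].astype(int)
y0=max(v-75,0); print(u-80,y0)
cv2.imwrite('pics/s1.png',cv2.resize(cv2.convertScaleAbs(im[y0:y0+140,u-80:u+80],alpha=1.9),None,fx=4,fy=4,interpolation=cv2.INTER_CUBIC))
```

```text
[500.3   1.  249.4] sq [[317. 133.]]
236 58
```

View pics/s1.png

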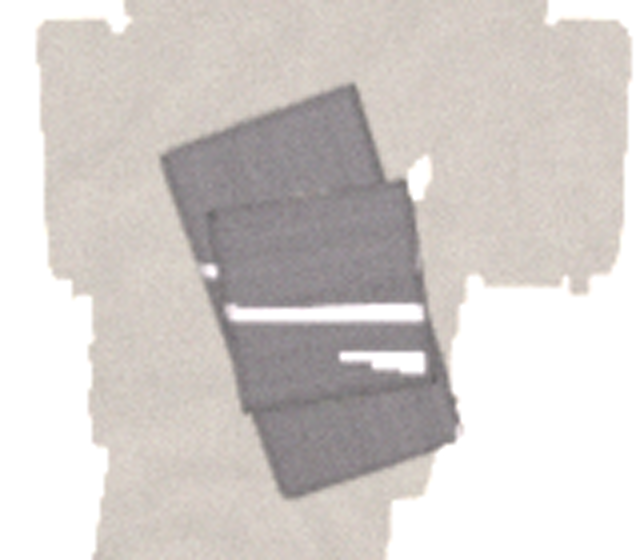

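The square box's corners are at crop (209,213), (405,181), (437,384) and (247,411). The oblong box's are at (163,157), (354,86), (458,440) and (288,497).

```bash
cat > m3.py <<'E'
from h import *
import pickle
im,K,D,M=pickle.load(open('w4.pkl','rb')); g=cv2.cvtColor(im,cv2.COLOR_BGR2GRAY)
def q(n,c,z,off=(236,58),f=4,refine=True):
    uv=(np.float32(c)/f+off-.375).astype(np.float32).reshape(-1,1,2)
    if refine: cv2.cornerSubPix(g,uv,(3,3),(-1,-1),(3,30,.01))
    P=onplane(uv.reshape(-1,2),z,K,D,M)[:,:2]; d=np.roll(P,-1,0)-P
    print(n,P.round(1).tolist(),'edges',np.hypot(*d.T).round(1),np.degrees(np.arctan2(d[:,1],d[:,0])).round(1),'mean',P.mean(0).round(1))
S=[(209,213),(405,181),(437,384),(247,411)]; O=[(163,157),(354,86),(458,440),(288,497)]
for r in (False,True): q('sq',S,74,refine=r); q('ob',O,38,refine=r)
im,K,D,M=pickle.load(open('w1.pkl','rb')); g=cv2.cvtColor(im,cv2.COLOR_BGR2GRAY)
a,b=105,80; m=(g[b:175,a:205]<125).astype(np.uint8)
N,l,s,_=cv2.connectedComponentsWithStats(m); k=1+s[1:,4].argmax()
cs,_=cv2.findContours((l==k).astype(np.uint8),0,cv2.CHAIN_APPROX_NONE)
h=np.vstack(cs).reshape(-1,2)+[a,b]
print('sqtray',cv2.minAreaRect(onplane(h,8,K,D,M)[:,:2].astype(np.float32)))
E
python3 m3.py
```

```text
sq [[579.5, 33.0], [587.8, -19.6], [533.8, -29.4], [526.2, 23.6]] edges [53.2 54.9 53.6 54.1] [ -81.1 -169.7   98.1    9.9] mean [556.8   1.9]
ob [[596.3, 49.5], [615.9, -6.6], [512.3, -39.8], [494.1, 13.5]] edges [ 59.5 108.8  56.3 108.3] [ -70.7 -162.3  108.9   19.4] mean [554.7   4.2]
sq [[580.3, 33.2], [587.8, -19.6], [533.8, -29.4], [526.2, 24.8]] edges [53.3 54.9 54.7 54.7] [ -81.9 -169.7   98.     8.8] mean [557.    2.2]
ob [[596.6, 50.8], [616.9, -6.7], [514.3, -41.9], [493.6, 14.8]] edges [ 61.  108.4  60.4 109. ] [ -70.5 -161.   110.    19.2] mean [555.4   4.2]
sqtray ((615.9227294921875, 238.4560089111328), (85.67300415039062, 88.18611145019531), 29.432180404663086)
```

arm_command(increments=[0,56.7,-0.9,20,-5,0,56.7,-0.9,60,-9.3,0,56.7,-0.9,100,-9.3,0,56.7,-0.9,140,-9.3,0,56.7,-0.9,170,-9.3,0,56.7,-0.9,190,-9.3,0,56.7,-0.9,199,-9.3,0,56.7,-0.9,202.5,-9.3,0,56.7,-0.9,202.5,-9.3,0,56.7,-0.9,202.5,-9.3,1,56.7,-0.9,202.5,-9.3,1,56.7,-0.9,202.5,-9.3,1,56.7,-0.9,202.5,-9.3,1,56.7,-0.9,202.5,-9.3,1,56.7,-0.9,202.5,-9.3,1,56.7,-0.9,202.5,-9.3])

```text
time: 18.68
tool_pos: [556.6, 2.8, 46.8]
tcp_rot: [3.141, -0.0, 0.163]
contact_force: [-1.3, 0.3, 0.5]
grip_width: 55.9
```

arm_command(increments=[1,0,0,-10,0,1,0,0,-35,0,1,0,0,-60,0,1,15,-34,-60,0,1,33,-76,-60,-5,1,51,-118,-60,-10,1,69,-160,-60,-15,1,85,-197,-60,-20.1,1,96.3,-223.1,-60,-20.1,1,96.3,-223.1,-45,-20.1,1,96.3,-223.1,-25,-20.1,1,96.3,-223.1,-8,-20.1,1,96.3,-223.1,2,-20.1,1,96.3,-223.1,5,-20.1,1,96.3,-223.1,5,-20.1])

```text
time: 20.55
tool_pos: [615.8, 238.4, 42.1]
tcp_rot: [3.141, -0.0, 0.513]
contact_force: [-0.1, 0.1, -1.8]
grip_width: 55.4
```

Run:
```python
from h import *
im,K,D,M=shot('wrist')
P=pose();print(sensors.get_obs()['grip_width'],P[:3,3].round(1), np.degrees(np.arctan2(P[1,0],P[0,0])))
a=np.radians(29.4);Rz=np.array([[np.cos(a),-np.sin(a)],[np.sin(a),np.cos(a)]])
c=np.array([[43,43],[43,-43],[-43,-43],[-43,43]])@Rz.T+[615.5,238.5]
px=proj(np.c_[c,[8]*4],K,D,M)
b=cv2.convertScaleAbs(im[60:360,120:520],alpha=1.5)
cv2.polylines(b,[np.int32(px-[120,60])],True,(0,0,255),1); print(px.round(0).tolist())
cv2.imwrite('pics/s2.png',b)
```

```text
55.88501859787569 [615.9 238.6  42.4] 29.420118106449774
[[251.0, 164.0], [384.0, 164.0], [377.0, 282.0], [258.0, 282.0]]
```

View pics/s2.png

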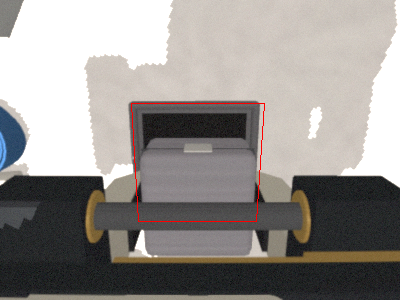

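The box is parallel to the tray. The rim appears at crop columns 129–259, against 131–264 predicted, so I'll shift about 2 mm in tool −y and lower.

arm_command(increments=[1,0,-2,12,0,1,0,-2,21,0,1,0,-2,26,0,1,0,-2,29,0,1,0,-2,30.4,0,1,0,-2,30.4,0,1,0,-2,30.4,0])

```text
time: 21.48
tool_pos: [614.6, 240.3, 11.9]
tcp_rot: [3.141, -0.0, 0.514]
contact_force: [-2.8, -0.6, 3.3]
grip_width: 55.9
```

arm_command(increments=[0.2,0,0,0,0,0.1,0,0,0,0,0,0,0,0,0,0,0,0,-3,0,0,0,0,-15,0,0,0,0,-40,0,0,0,0,-80,0,0,-25,20,-120,0,0,-70,52,-170,5,0,-110,82,-215,10.2,0,-160,120,-238,10.2,0,-200,150,-238,10.2,0,-222.2,166.6,-238,10.2,0,-222.2,166.6,-238,10.2,0,-222.2,166.6,-238,10.2,0,-222.2,166.6,-238,10.2])

```text
time: 23.48
tool_pos: [503.2, -12.9, 249.4]
tcp_rot: [-3.141, -0.0, 0.337]
contact_force: [0.7, -0.1, -0.2]
grip_width: 91.8
```

```bash
cat > m4.py <<'E'
from h import *
import pickle
s=shot('wrist'); im,K,D,M=s; pickle.dump(s,open('w5.pkl','wb')); g=cv2.cvtColor(im,cv2.COLOR_BGR2GRAY)
P=pose(); print(P[:3,3].round(1),np.degrees(np.arctan2(P[1,0],P[0,0])))
a=np.radians(19.2);Rz=np.array([[np.cos(a),-np.sin(a)],[np.sin(a),np.cos(a)]])
c=np.array([[56,31],[56,-31],[-56,-31],[-56,31]])@Rz.T+[555.2,4.2]
uv=proj(np.c_[c,[38]*4],K,D,M); print(uv.round(1).tolist())
w=uv.astype(np.float32).reshape(-1,1,2); cv2.cornerSubPix(g,w,(4,4),(-1,-1),(3,40,.01))
X=onplane(w.reshape(-1,2),38,K,D,M)[:,:2]; d=np.roll(X,-1,0)-X
print(w.reshape(-1,2).round(1).tolist(),'edges',np.hypot(*d.T).round(1),np.degrees(np.arctan2(d[:,1],d[:,0])).round(1),'mean',X.mean(0).round(1))
cv2.imwrite('pics/o1.png',cv2.resize(cv2.convertScaleAbs(im[40:220,230:410],alpha=1.8),None,fx=3,fy=3,interpolation=cv2.INTER_CUBIC))
E
python3 m4.py
```

```text
[503.1 -12.9 249.3] 19.315224756510528
[[292.0, 83.2], [345.2, 83.4], [342.9, 177.9], [293.7, 177.8]]
[[291.79998779296875, 84.69999694824219], [344.6000061035156, 84.30000305175781], [342.70001220703125, 175.60000610351562], [293.8999938964844, 176.6999969482422]] edges [ 61.5 108.   61.5 109. ] [ -70.3 -160.6  110.6   19.4] mean [555.5   4.6]
```

View pics/o1.png

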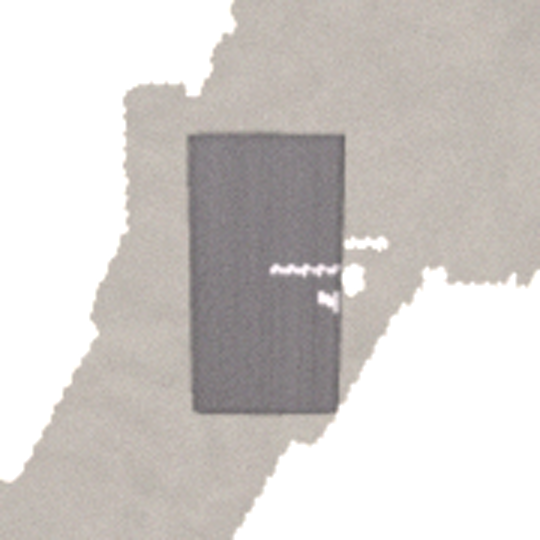

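The oblong box is undisturbed at (555.5, 4.6), yaw 19.5°. In the crop its corners are at (188,133), (343,133), (338,412) and (194,412). I'll grasp it.

arm_command(increments=[0,40,0.8,20,0,0,55.2,0.8,60,-0.2,0,55.2,0.8,100,-0.2,0,55.2,0.8,140,-0.2,0,55.2,0.8,180,-0.2,0,55.2,0.8,210,-0.2,0,55.2,0.8,230,-0.2,0,55.2,0.8,238,-0.2,0,55.2,0.8,240.3,-0.2,0,55.2,0.8,240.3,-0.2,0,55.2,0.8,240.3,-0.2,1,55.2,0.8,240.3,-0.2,1,55.2,0.8,240.3,-0.2,1,55.2,0.8,240.3,-0.2,1,55.2,0.8,240.3,-0.2,1,55.2,0.8,240.3,-0.2,1,55.2,0.8,240.3,-0.2])

```text
time: 25.65
tool_pos: [555.2, 3.5, 9.2]
tcp_rot: [-3.142, 0.0, 0.339]
contact_force: [-0.5, 0.5, 2.4]
grip_width: 62.1
```

arm_command(increments=[1,0,0,-5,0,1,0,0,-20,0,1,0,0,-45,0,1,0,0,-75,0,1,-15,9,-95,2,1,-45,28,-100,6,1,-80,50,-100,11,1,-115,72,-100,16,1,-150,94,-100,22,1,-185,116,-100,28.3,1,-209.6,131.6,-100,28.3,1,-209.6,131.6,-85,28.3,1,-209.6,131.6,-60,28.3,1,-209.6,131.6,-45,28.3,1,-209.6,131.6,-40,28.3,1,-209.6,131.6,-40,28.3,1,-209.6,131.6,-40,28.3])

```text
time: 27.78
tool_pos: [401.8, -190.7, 49.9]
tcp_rot: [3.141, -0.001, -0.155]
contact_force: [-0.0, -0.6, -1.7]
grip_width: 61.7
```

Run:
```python
from h import *
im,K,D,M=shot('wrist')
P=pose();print(sensors.get_obs()['grip_width'],P[:3,3].round(1), np.degrees(np.arctan2(P[1,0],P[0,0])))
a=np.radians(-8.9);Rz=np.array([[np.cos(a),-np.sin(a)],[np.sin(a),np.cos(a)]])
c=np.array([[71,46],[71,-46],[-71,-46],[-71,46]])@Rz.T+[401.3,-190.3]
px=proj(np.c_[c,[8]*4],K,D,M)
b=cv2.convertScaleAbs(im[60:360,120:520],alpha=1.5)
cv2.polylines(b,[np.int32(px-[120,60])],True,(0,0,255),1); print(px.round(0).tolist())
cv2.imwrite('pics/o2.png',b)
```

```text
61.56597178768573 [ 401.8 -190.6   49.8] -8.867468177048817
[[246.0, 120.0], [388.0, 120.0], [376.0, 309.0], [258.0, 309.0]]
```

View pics/o2.png

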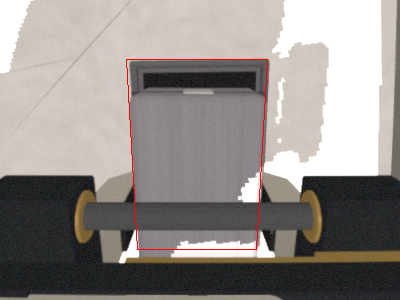

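The rim coincides with the prediction (top corners at crop (127,60) and (268,60)) and the box is parallel to it. I'll lower, release and retreat to a view position.

arm_command(increments=[1,-0.7,-0.3,12,0,1,-0.7,-0.3,22,0,1,-0.7,-0.3,30,0,1,-0.7,-0.3,34,0,1,-0.7,-0.3,36.5,0,1,-0.7,-0.3,37.7,0,1,-0.7,-0.3,37.7,0,1,-0.7,-0.3,37.7,0])

```text
time: 28.82
tool_pos: [400.7, -190.0, 12.1]
tcp_rot: [3.141, -0.0, -0.155]
contact_force: [-2.0, 1.2, 6.7]
grip_width: 61.8
```

arm_command(increments=[0.2,0,0,0,0,0,0,0,0,0,0,0,0,0,0,0,0,0,-3,0,0,0,0,-15,0,0,0,0,-40,0,0,0,0,-90,0,0,0,-30,-140,-4,0,-0.6,-75,-190,-8.9,0,-0.6,-125,-240,-8.9,0,-0.6,-170,-288,-8.9,0,-0.6,-192.2,-288,-8.9,0,-0.6,-192.2,-288,-8.9,0,-0.6,-192.2,-288,-8.9])

```text
time: 30.58
tool_pos: [429.2, -0.3, 299.3]
tcp_rot: [3.141, 0.001, 0.001]
contact_force: [-0.4, 0.1, -0.6]
grip_width: 91.7
```

Run:
```python
from h import *
im,K,D,M=shot('wrist'); print(pose()[:3,3].round(1))
b=cv2.convertScaleAbs(im[:260],alpha=1.5)
cv2.imwrite('pics/f.png',b)
for n,X in dict(sq=(615,239,8),small=(420.5,243,8),large=(610.3,-239.7,8),obl=(401.3,-190.3,8)).items(): print(n,proj(X,K,D,M).round(0),proj((X[0],X[1],{'sq':39,'small':58,'large':37,'obl':41}[n]),K,D,M).round(0))
```

```text
[429.2  -0.6 299. ]
sq [[143.  33.]] [[130.  26.]]
small [[159. 173.]] [[140. 179.]]
large [[491.  37.]] [[504.  31.]]
obl [[440. 185.]] [[449. 190.]]
```

View pics/f.png

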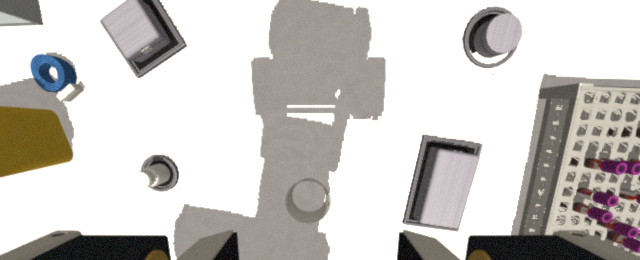

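Everything is in its tray. The bottle top appears near (150,176), against (140,179) expected, so I'll zoom in with both cameras.

Run:
```python
from h import *
im,K,D,M=shot('wrist'); s,Ks,Ds,Ms=shot('side')
f=lambda i,u,v,n=25:cv2.resize(cv2.convertScaleAbs(i[max(v-n,0):max(v-n,0)+2*n,u-n:u+n],alpha=1.4),(260,260),interpolation=cv2.INTER_CUBIC)
for n,X,h in (('bottle',(420.5,243),58),('tin',(610.3,-239.7),37),('sq',(615,239),39),('obl',(401.3,-190.3),41)):
    print(n,'side base/top',proj([(*X,3),(*X,h)],Ks,Ds,Ms).round(0).tolist())
c=lambda X,z:proj([(*X,z)],Ks,Ds,Ms)[0].round().astype(int)
row1=np.hstack([f(im,152,175),f(s,*c((420.5,243),30)),f(s,*c((610.3,-239.7),20),35)])
row2=np.hstack([f(im,498,36,30),f(s,*c((615,239),20),35),f(s,*c((401.3,-190.3),20),55)])
cv2.imwrite('pics/z.png',np.vstack([row1,row2]))
```

```text
bottle side base/top [[240.0, 182.0], [238.0, 164.0]]
tin side base/top [[394.0, 332.0], [396.0, 321.0]]
sq side base/top [[318.0, 170.0], [318.0, 158.0]]
obl side base/top [[270.0, 338.0], [269.0, 325.0]]
```

View pics/z.png

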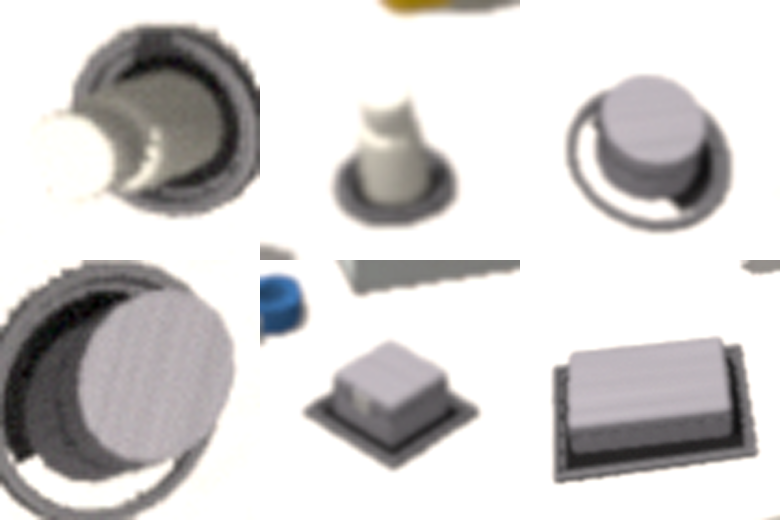

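The zoom shows the bottle upright and centred; its white cap top is at about (141,180) full-frame, as predicted, and had only been washed out before. The tin and both boxes sit flat inside their rims. Handing in.

```bash
python3 -c "
from plant import ticket
print(ticket.close_job())"
```

```text
the job is handed in; nothing more can be done
None
```

I took the stack apart from the top down (bottle, tin, square box, long box), set each container in its own tray and handed the job in at about 31 s of robot time. The close-out call reports no verdict, so the result rests on my own checks.

- **Set-down:** each container was lowered until the tool felt light contact (3–7 N) before I opened the fingers, and none was dropped or tipped.
- **Position:** the final wrist and side pictures show all four upright, flat and inside their rims. The bottle and tin tops are within about 3 mm of where they should be. I checked the two boxes only by eye in those last pictures.
- **Corrections:** on the way down, the small round and square trays showed about 2 mm off my first measurement, so I shifted before lowering. In the overview the bottle top looked about 10 pixels off. The zoom showed that was only its washed-out white cap.
- **Cup and spray bottle:** I never went near either. The cup stands clear in the last view, but I did not measure either of them again.

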